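# Dump spent vials through the latched hatch of the glass-waste box

## Task

Empty the tipping cup into the glass-waste box. Pull up the spring knob to free the blue cover and slide the cover fully open, then push the cup over past its catch until both vials have dropped into the box and let it swing back upright. Finally slide the cover fully shut again so that the knob's pin drops home, and do not disturb the beaker, flask and wash bottle standing around.

Things in the scene. Friction and masses are not known exactly. Their poses are not given: they have to be found in the camera images.
- station: fixed glass-waste station, origin on the bench below the middle of the cup's axle; x from the cup (robot side) towards the white box, y left along the cover's guides, z up. mm: base plate x -63..173, y -304..80; box x 22..168, y -300..76, rails to z 98; dark cup brackets at y +-56, x -22..22, to z 166; splash guard at x 172, y -62..74, to z 156
- box_in (a point): middle of the inner floor of the white box, below its opening (6 mm over the bench), station axes. The opening is 122 mm (x) by 125 mm (y), nearly centred over this point; the deck beside it is at z 84 mm
- cover (a joint): travel of the blue cover (plate 130 x 225 x 6 mm, top at z 92 mm) along the station's -y: 0 m = shut, 0.13 m = fully open (end stops). Friction about 1.5 N. Locked at both ends by the plunger's pin, which has 3 mm of play
- cover_mid (a point): centre of the top of the cover plate; when shut at station x 95, y -42.5 mm; moves with it
- plunger (a joint): lift of the spring index plunger on the cover (moves with it): 0 m = pin fully down in a locking hole, 0.014 m = highest; the pin clears its hole from about 0.010 m. Spring pushes down 6.3 N at 0, 11.2 N at the top. Let go between the holes, the pin rides on the deck (0.010 m) and the cover still slides; at cover 0 and 0.13 m it drops in and locks
- knob (a point): centre of the plunger's round black pull knob, red dot on top (25 mm diameter, 29 mm rim at the top, 32 mm high, 16 mm to either end); cover shut and pin down: station x 95, y -125, z 123 mm. Grasp from above, pull straight up. Under it a steel collar 18 mm in diameter, on a 30 mm flange at the cover
- cup (a joint): tilt of the aluminium tipping cup about its axle: 0 rad = upright, grows as its top goes towards the box (station +x), stop at 1.2 rad; vials roll out from about 0.5 rad, surely by 1.1 rad. A spring catch holds it at 0 (about 6 N at the push plate); a return spring (0.26 Nm at 0, 0.38 Nm at the stop) swings it back when let go
- cup_axle (a point): middle of the cup's axle: the cup turns about the station's y through this point, station x 0, y 0, z 150 mm. The cup is an open scoop 92 mm wide (y), floor 13 mm above the axle, front lip 68 mm ahead of the axle and up to 50 mm above it
- cup_plate (a point): centre of the outer (robot-side) face of the green push plate (80 mm wide, 40 mm high) on the cup's flat rear wall. Upright: 39 mm behind and 78 mm above the axle; the wall runs from 10 to 104 mm above the axle. Push it in station +x, e.g. with closed fingers pointing down, tips about 60 mm above the axle
- vial_a_mid (a point): centre of the spent vial with the black cap (23 mm diameter, 62 mm long), at first lying across the cup
- vial_b_mid (a point): centre of the spent vial with the blue cap (23 mm diameter, 62 mm long), at first lying across the cup
- beaker_mid (a point): centre of the glass beaker (73 mm diameter, 94 mm high) standing to the left; leave alone
- flask_mid (a point): centre of the conical flask (83 mm diameter, 134 mm high) standing to the left; leave alone
- bottle_mid (a point): centre of the green-topped wash bottle (75 mm wide, 214 mm high) standing behind the box; leave alone
Things that resemble listed ones, but are neither listed nor needed, are in the scene too. Leave any pink or red look-alike of the part that bears vial_a_mid alone.

How it is judged (in metres and radians):
On the way, in this order (a step that is already met when the one before it is completed fails the run):
1. the plunger is pulled up clear of its hole (value of joint plunger above 0.0085 m and value of joint cover below 0.06 m), for 0.05 s.
2. the cover is fully open (value of joint cover above 0.118 m), for 0.2 s.
3. the cup is pushed over past its catch with the cover open (value of joint cup above 0.4 rad and value of joint cover above 0.118 m), for 0.05 s.
4. both vials are in the box and the cup has swung back upright (value of joint cup below 0.1 rad and height (world z) of each of vial_a_mid, vial_b_mid below 0.08 m), for 0.2 s.
At the end, for the whole second after the job is handed in: Both vials lie inside the box below the cover, the cup stands upright (within 0.1 rad), the cover is shut (within 8 mm) and the plunger's pin is down in its hole (within 4 mm) (value of joint cover below 0.008 m and value of joint plunger below 0.004 m and value of joint cup below 0.1 rad and x of vial_a_mid in the frame of box_in between -0.065 and 0.065 m and y of vial_a_mid in the frame of box_in between -0.066 and 0.066 m and height (world z) of each of vial_a_mid, vial_b_mid below 0.075 m and x of vial_b_mid in the frame of box_in between -0.065 and 0.065 m and y of vial_b_mid in the frame of box_in between -0.066 and 0.066 m); the robot touches nothing.
It fails at once if the beaker is shifted more than 30 mm or knocked over (distance of beaker_mid from where it was at the start of the episode above 0.03 m).
It fails at once if the flask is shifted more than 30 mm or knocked over (distance of flask_mid from where it was at the start of the episode above 0.03 m).
It fails at once if the wash bottle is shifted more than 30 mm or knocked over (distance of bottle_mid from where it was at the start of the episode above 0.03 m).
It also fails if it takes over 56 s, if anything falls off the work surface, if the arm or the gripper's body presses on something with over 40 N, if the wrist force passes 120 N, or if a joint passes its speed limit or range.

## Robot

A 6-joint arm with a two-finger parallel gripper is mounted at the origin on a cart in front of the work surface, level with it; the furniture and walls round the work are solid. World frame = base frame: x ahead of the robot, y to its left, z up, the work surface at z = 0. Lengths are in mm, angles in rad, forces in N, time in s.
With the tool pointing down it reaches from about 300 to 775 mm from the base axis. Payload 14.6 kg.
Tool frame: the origin (TCP) lies midway between the tips of the shut fingers; the grasp point (between the pads) lies manip.grasp_offset behind it (manip.grasp_offset is the distance from the TCP to the grasp point, in mm); z points along the fingers, y is the direction in which the jaws open and shut (so a half turn about z gives the same grasp; the last joint's range is limited). The gripper opens to 94 mm and grips with 3 to 60 N. Pads are 16 mm wide; open, the fingers measure 119 mm over their backs; the gripper's body (75 mm by 177 mm) begins 78 mm behind the grasp point.
Start: joints at [-1.409, 0.3, 1.521, -0, 1.321, -0.067], TCP at [124.739, -535.658, 205.446] pointing down, gripper open.
Joint ranges: [-3.03, 3.03], [-0.79, 2.21], [0.23, 2.52], [-1.04, 4.18], [0, 3.07], [-2.55, 2.55]. Speed limits (rad/s): [2.22, 2.22, 2.57, 3.14, 3.14, 3.14].

## Interface

Orientations are given as [roll, pitch, yaw] about the fixed x, y, z axes, in that order (R = Rz(yaw) Ry(pitch) Rx(roll)).
In Python, from cell import monitor, vision, order, manip gives the robot as it stands.
- The arm moves only by the shell command python3 -m jog 'ROWS' [FORCE]. ROWS is JSON, a list of rows, each a list of 7 numbers: the shift along the tool's x, y, z in cm, then the turn, a rotation vector about the tool's x, y, z in rad, then the opening in per cent of the stroke, from 0 (shut) to 100 (fully open). In form: [[tx, ty, tz, rx, ry, rz, jaw], ...]. A call has 1 to 8 rows; each row shifts and turns the commanded pose from where the row before left it, along the tool's axes as they then stand; what a row does not reach is not made up. A row lasts 1/10 s, in which the tool goes at most 50 mm and 8.59 degrees, less where a joint would pass 70% of its speed; a pose out of reach is approached as far as the arm can. A call is refused whole if a number of a shift passes 5 or a number of a turn 0.15, either way. A call with a gripper value outside its range is refused whole. The fingers move at their own pace and stop on an object; FORCE is the grip in N (left out, the last holds). Time passes only in rows, so rows that do not move let the fingers close. It gives the time, the measured TCP pose, the force and the opening at its end, in the units of the state.
- monitor.read_state(): the state, without advancing time (a new reading comes with each control period).
- vision.camera(name): name is "scene" or "top"; returns a dict with "color" (420x560x3 uint8, blue, green, red), "fx", "fy", "cx", "cy" (pixels), "cam_to_world" (4x4, takes a point from camera to world coordinates). Camera axes: x right, y down, z forward; pixel columns grow to the right and rows downward; lengths in mm; the calibration is good to about 2 mm. A picture is of the moment at which its call begins. There is no depth.
- order.sign_off(): hands the job in, once; it reports no verdict.
The state is a dict: "clock": time; "joints": joint angles; "qd": joint speeds; "effort": joint torques, N m; "eef_pos": TCP position; "eef_rot": TCP orientation; "wrist_force": force on the tool from outside, world axes, zero at the start; "moment": the same for the moment, N m; "finger_gap": finger opening in mm.
Only numpy, scipy, OpenCV 4.12 (cv2) and the standard library are available. Lean on these libraries where they do the work, as an engineer would, in place of code of your own. Each camera call takes 0.05 s, during which the arm holds its last target.

## Working session

There is one attempt and no reset: what is moved stays moved. The work goes in short steps, Python scripts to look and compute and a shell command to move; the robot and the scene stay as the last step left them, time stands still between calls to the robot, and variables do not carry over. Pictures are saved under pics/ and viewed, and the job is handed in when it is done.

```bash
ls; mkdir -p pics; python3 - <<'E'
from cell import monitor, vision, order, manip
import cv2
print(monitor.read_state(), manip.grasp_offset)
for n in("scene","top"):
    c=vision.camera(n); cv2.imwrite(f"pics/{n}0.png",c["color"]); print(n,c["fx"],c["fy"],c["cx"],c["cy"],c["cam_to_world"])
E
```

```text
pics
{'clock': 0.0, 'joints': array([-1.40860774e+00,  3.00482541e-01,  1.52157676e+00, -2.51570027e-05,
        1.32071424e+00, -6.66166638e-02]), 'qd': array([ 1.53864483e-04,  6.50876811e-04, -7.39235370e-05, -8.69200193e-05,
       -1.21770640e-03,  1.37066240e-03]), 'effort': array([-1.50225183e-03, -5.31809664e+01, -3.52739096e+01,  7.07448344e-02,
        2.45594530e-02, -6.55714962e-05]), 'eef_pos': array([ 124.68649853, -535.40726598,  204.88188853]), 'eef_rot': array([-3.14041277e+00, -5.42954158e-05,  2.28811460e-01]), 'wrist_force': array([ 0.02351102,  0.13079284, -0.58450962]), 'moment': array([ 0.06171728, -0.00215651,  0.02717078]), 'finger_gap': 94.17745596210399} 18.8
scene 405.98138826984064 405.98138826984064 282.9046905518543 206.33570987182458 [[-7.85257163e-01 -2.57644133e-01  5.63019261e-01  4.16689338e+01]
 [-6.18937690e-01  3.51526381e-01 -7.02385464e-01  7.62999151e+02]
 [-1.69506294e-02 -9.00027057e-01 -4.35504273e-01  5.26422080e+02]
 [ 0.00000000e+00  0.00000000e+00  0.00000000e+00  1.00000000e+00]]
top 431.32686950411517 431.32686950411517 278.1882814760136 212.05313992109217 [[-3.05751270e-02 -9.95932373e-01  8.47577135e-02  4.58460092e+02]
 [-9.98755065e-01  3.37850935e-02  3.66999678e-02  1.47712480e+02]
 [-3.94142333e-02 -8.35300895e-02 -9.95725485e-01  1.11486597e+03]
 [ 0.00000000e+00  0.00000000e+00  0.00000000e+00  1.00000000e+00]]
```

View pics/scene0.png

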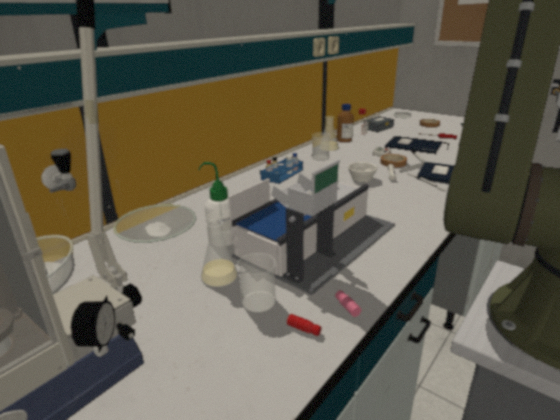

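View pics/top0.png

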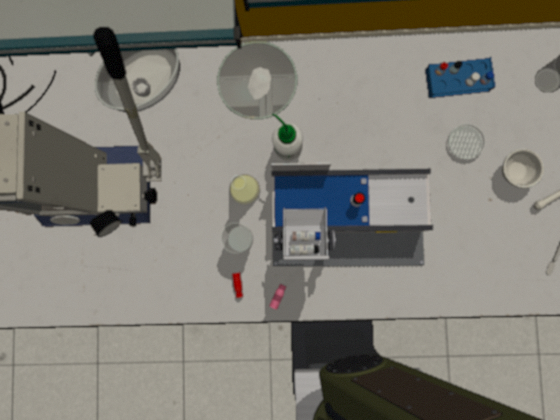

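```bash
python3 - <<'E'
import cv2
a=cv2.imread("pics/top0.png")[150:275,255:445]
cv2.imwrite("pics/top0c.png",cv2.resize(a,None,fx=4.2,fy=4.2,interpolation=cv2.INTER_CUBIC))
a=cv2.imread("pics/scene0.png")[140:290,190:400]
cv2.imwrite("pics/scene0c.png",cv2.resize(a,None,fx=3.8,fy=3.8,interpolation=cv2.INTER_CUBIC))
E
```

```text
(no output)
```

View pics/top0c.png

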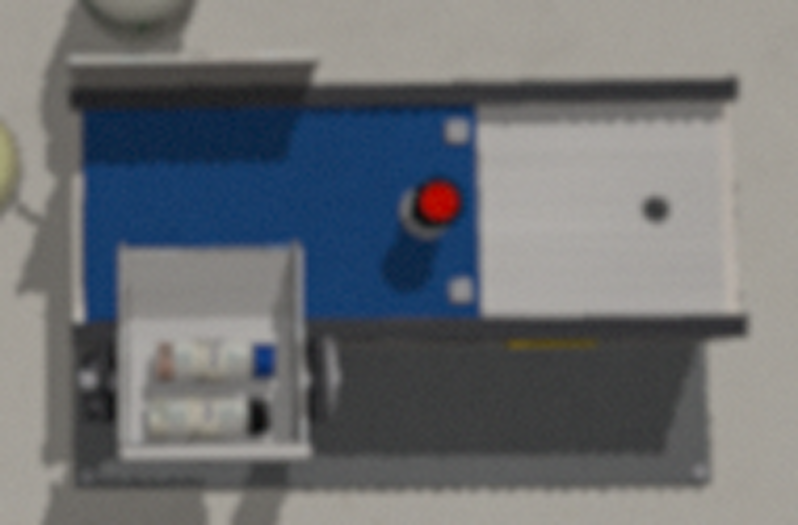

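View pics/scene0c.png

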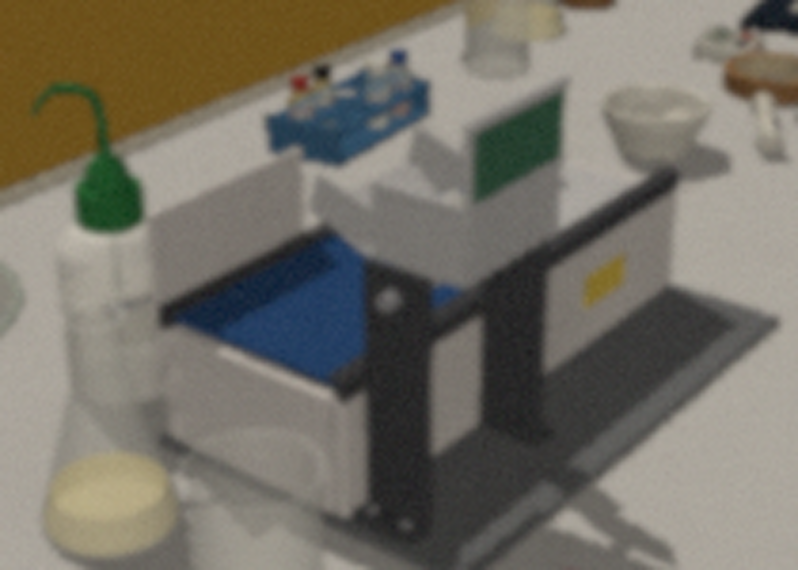

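```bash
cat > h.py <<'E'
import numpy as np
from cell import monitor, vision, manip
from scipy.optimize import least_squares
from scipy.spatial.transform import Rotation as R
import cv2
def proj(c,P):
    T=np.linalg.inv(c["cam_to_world"]); P=np.atleast_2d(P); q=P@T[:3,:3].T+T[:3,3]
    return np.c_[c["fx"]*q[:,0]/q[:,2]+c["cx"],c["fy"]*q[:,1]/q[:,2]+c["cy"]]
def st2w(p,P):
    P=np.atleast_2d(P).astype(float);c,s=np.cos(p[2]),np.sin(p[2])
    return np.c_[p[0]+c*P[:,0]-s*P[:,1],p[1]+s*P[:,0]+c*P[:,1],P[:,2]]
E
python3 - <<'E'
from h import *
c=vision.camera("top"); s=vision.camera("scene")
S=np.array([[95,-125,139],[168,-300,98],[22,-300,98],[168,76,98],[22,76,98],[-63,-304,5],[-63,80,5]])
uv=np.array([[438,203],[736,80],[746,336],[72,90],[75,335],[708,485],[75,487]])/4.2+[255,150]
S2=np.array([[168,76,98],[22,76,98],[22,-300,98],[-63,-304,5],[-39,40,254],[-39,-40,254]])
f=lambda p:(proj(c,st2w(p,S))-uv).ravel()
r=least_squares(f,[480,20,0],loss="soft_l1")
print(r.x,f(r.x).reshape(-1,2).round(1))
p=r.x
q=proj(s,st2w(p,S2)); print(((q-[190,140])*3.8).round(0))
np.save("p.npy",p)
print(st2w(p,[[95,-125,123],[0,0,150],[-39,0,228]]))
E
```

```text
[ 4.75653832e+02  1.26427992e+02 -2.61108488e-02] [[ 0.1 -0.4]
 [ 0.8 -0.6]
 [ 0.5  0.5]
 [-0.6 -1.1]
 [-1.1  1.7]
 [ 0.6  0.2]
 [-0.6  0.1]]
[[157. 305.]
 [344. 381.]
 [684. 169.]
 [784. 317.]
 [479. 118.]
 [568.  75.]]
[[567.35796429  -1.00964784 123.        ]
 [475.65383208 126.42799234 150.        ]
 [436.66712596 127.44619973 228.        ]]
```

```bash
python3 - <<'E'
from h import *
c=vision.camera("top"); s=vision.camera("scene")
S=np.array([[95,-125,139],[95,-125,139],[168,-300,98],[22,-300,98],[168,76,98],[22,76,98],[-63,-304,5],[-63,80,5]])
uv=np.array([[438,203],[438,203],[736,80],[746,336],[72,90],[75,335],[708,485],[75,487]])/4.2+[255,150]
S2=np.array([[22,76,98],[22,-300,98],[-63,-304,5]])
uv2=np.array([[340,385],[678,172],[778,320]])/3.8+[190,140]
f=lambda p:np.r_[(proj(c,st2w(p,S))-uv).ravel(),(proj(s,st2w(p,S2))-uv2).ravel()]
r=least_squares(f,[480,20,0],loss="soft_l1")
p=r.x;print(p,f(p).reshape(-1,2).round(1))
np.save("p.npy",p)
print(st2w(p,[[95,-125,123],[0,0,150],[-39,0,228]]))
E
python3 -m jog '[[0,0,0,0,0,-0.14,100],[0,0,0,0,0,-0.14,100],[0,0,0,0,0,-0.14,100],[0,0,0,0,0,-0.14,100],[0,0,0,0,0,-0.14,100],[0,0,0,0,0,-0.14,100],[0,0,0,0,0,-0.14,100],[0,0,0,0,0,-0.14,100]]' 20
```

```text
[ 4.76059073e+02  1.27202106e+02 -2.62228341e-02] [[-0.2 -0.6]
 [-0.2 -0.6]
 [ 0.4 -0.7]
 [ 0.2  0.3]
 [-0.9 -1.3]
 [-1.5  1.5]
 [ 0.3  0. ]
 [-0.9 -0. ]
 [ 0.6 -0.8]
 [ 1.3 -0.8]
 [ 1.3 -0.8]]
[[ 5.67748933e+02 -2.45802942e-01  1.23000000e+02]
 [ 4.76059073e+02  1.27202106e+02  1.50000000e+02]
 [ 4.37072481e+02  1.28224679e+02  2.28000000e+02]]
clock: 1.1
eef_pos: [124.7, -535.6, 205.4]
eef_rot: [-3.142, -0.0, 1.355]
wrist_force: [-0.9, -0.0, -0.3]
finger_gap: 93.6
```

```bash
python3 -m jog '[[0,0,0,0,0,-0.095,100],[0,0,0,0,0,-0.095,100],[3,2.3,0,0,0,0,100],[3,2.3,0,0,0,0,100],[3,2.3,0,0,0,0,100],[3,2.3,0,0,0,0,100],[3,2.3,0,0,0,0,100],[3,2.3,0,0,0,0,100]]'
python3 -m jog '[[3,2.3,0,0,0,0,100],[3,2.3,0,0,0,0,100],[3,2.3,0,0,0,0,100],[3,2.3,0,0,0,0,100],[3,2.3,0,0,0,0,100],[3,2.3,0,0,0,0,100],[3,2.3,0,0,0,0,100],[3,2.3,0,0,0,0,100]]'
cat > d.py <<'E'
import sys
from h import *
p=np.load("p.npy"); tgt=st2w(p,[[float(v) for v in sys.argv[1:4]]])[0]
s=monitor.read_state(); Rm=R.from_euler("xyz",s["eef_rot"]).as_matrix()
d=Rm.T@(tgt-s["eef_pos"]); print("tool delta mm",d.round(1))
W=Rm.T@s["wrist_force"]
sx=st2w([0,0,-p[2]],[s["eef_pos"]-[p[0],p[1],0]])[0]
print("station TCP",sx.round(1),"yaw err",s["eef_rot"][2]-(np.pi/2+p[2]),"F",s["wrist_force"].round(1),"gap",round(s["finger_gap"],1),s["clock"])
E
python3 d.py 95 -125 150
```

```text
clock: 1.9
eef_pos: [269.1, -358.9, 205.5]
eef_rot: [3.141, 0.0, 1.539]
wrist_force: [0.2, 0.3, 0.3]
finger_gap: 94.0
clock: 2.7
eef_pos: [460.8, -124.7, 205.6]
eef_rot: [3.141, 0.0, 1.539]
wrist_force: [-0.0, -0.8, -0.1]
finger_gap: 94.1
tool delta mm [127.9 102.9  55.6]
station TCP [  -8.6 -252.3  205.6] yaw err -0.005665457996560486 F [-0.  -0.8 -0.1] gap 94.1 2.7
```

```bash
python3 -m jog '[[3,2.5,0,0,0,0,100],[3,2.5,0,0,0,0,100],[3,2.5,0,0,0,0,100],[3,2.4,1.5,0,0,0,100],[0.7,0.4,2,0,0,-0.006,100],[0,0,1,0,0,0,100],[0,0,0,0,0,0,100],[0,0,0,0,0,0,100]]'
python3 d.py 95 -125 105; python3 - <<'E'
from h import *
im=[]
for n,(u,v) in dict(top=(350,190),scene=(300,200)).items():
    c=vision.camera(n)["color"][v-70:v+70,u-70:u+70]; im.append(cv2.resize(c,None,fx=2.8,fy=2.8,interpolation=cv2.INTER_CUBIC))
cv2.imwrite("pics/a1.png",np.hstack(im))
E
```

```text
clock: 3.5
eef_pos: [566.9, -3.3, 161.2]
eef_rot: [3.141, 0.0, 1.544]
wrist_force: [0.6, 0.2, 0.6]
finger_gap: 94.3
tool delta mm [ 3.1  0.7 56.2]
station TCP [  94.3 -128.1  161.2] yaw err -0.000751235724262278 F [0.6 0.2 0.6] gap 94.3 3.5
```

View pics/a1.png

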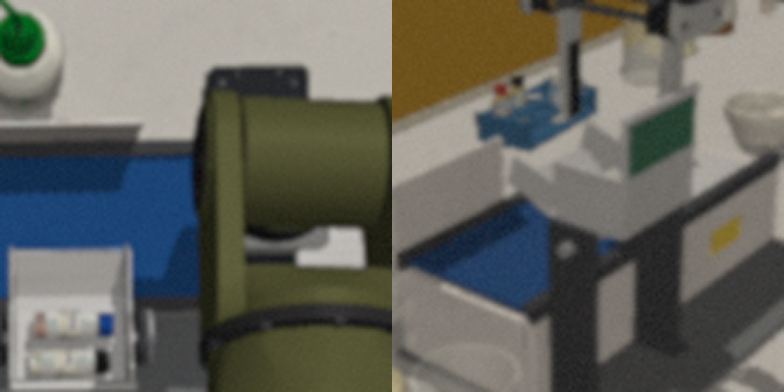

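```bash
python3 -m jog '[[0.3,0.1,1.5,0,0,0,100],[0,0,1.5,0,0,0,100],[0,0,1.5,0,0,0,100],[0,0,1,0,0,0,100],[0,0,0,0,0,0,60],[0,0,0,0,0,0,30],[0,0,0,0,0,0,15],[0,0,0,0,0,0,0]]' 35
python3 -m jog '[[0,0,0,0,0,0,0],[0,0,0,0,0,0,0],[0,0,0,0,0,0,0]]'
python3 d.py 95 -125 105
```

```text
clock: 4.4
eef_pos: [568.4, 0.4, 106.2]
eef_rot: [3.14, 0.0, 1.545]
wrist_force: [0.2, 0.1, 0.7]
finger_gap: 65.6
clock: 4.7
eef_pos: [568.1, 0.5, 105.5]
eef_rot: [3.141, -0.0, 1.545]
wrist_force: [0.8, 0.3, 0.9]
finger_gap: 41.3
tool delta mm [-0.7 -0.4  0.5]
station TCP [  95.4 -124.3  105.5] yaw err 0.0002163093248854775 F [0.8 0.3 0.9] gap 41.3 4.7
```

```bash
python3 -m jog '[[0,0,0,0,0,0,0],[0,0,0,0,0,0,0],[0,0,0,0,0,0,0],[0,0,0,0,0,0,0],[0,0,0,0,0,0,0],[0,0,0,0,0,0,0]]'
```

```text
clock: 5.3
eef_pos: [569.1, 0.4, 105.6]
eef_rot: [3.139, -0.0, 1.545]
wrist_force: [8.7, -0.3, -4.2]
finger_gap: 27.4
```

```bash
python3 -m jog '[[0,0.1,0,0,0,0,0],[0,0,0,0,0,0,0],[0,0,0,0,0,0,0]]'; python3 d.py 95 -125 105
```

```text
clock: 5.6
eef_pos: [569.3, 0.4, 105.6]
eef_rot: [3.141, 0.0, 1.545]
wrist_force: [3.0, 0.6, 0.7]
finger_gap: 27.2
tool delta mm [-0.7 -1.5  0.6]
station TCP [  96.5 -124.3  105.6] yaw err 0.00022474454918253173 F [3.  0.6 0.7] gap 27.2 5.6
```

```bash
python3 -m jog '[[0,0.1,-0.4,0,0,0,0],[0,0,-0.4,0,0,0,0],[0,0,-0.3,0,0,0,0],[0,0,-0.1,0,0,0,0],[0,0,0,0,0,0,0]]' 50; python3 d.py 95 -125 117.5
```

```text
clock: 6.1
eef_pos: [569.4, 0.4, 117.0]
eef_rot: [-3.14, -0.0, 1.545]
wrist_force: [-3.5, -0.2, -10.2]
finger_gap: 26.8
tool delta mm [-0.7 -1.7 -0.5]
station TCP [  96.7 -124.3  117. ] yaw err 0.00016898823550803854 F [ -3.5  -0.2 -10.2] gap 26.8 6.1
```

```bash
python3 -m jog '[[-0.5,-0.1,0,0,0,0,0],[-1,0,0,0,0,0,0],[-1.5,0,0,0,0,0,0],[-2,0,0,0,0,0,0],[-2,0,0,0,0,0,0],[-2,0,0,0,0,0,0],[-1.5,0,0,0,0,0,0]]'; python3 d.py 95 -255 117.5
```

```text
clock: 6.8
eef_pos: [566.9, -106.7, 117.7]
eef_rot: [3.139, 0.0, 1.544]
wrist_force: [9.0, 2.1, -12.2]
finger_gap: 26.5
tool delta mm [-23.6  -1.9   0.3]
station TCP [  96.9 -231.4  117.7] yaw err -0.0007422579016644892 F [  9.    2.1 -12.2] gap 26.5 6.8
```

```bash
python3 -m jog '[[-1,0,0,0,0,0,0],[-0.8,0,0,0,0,0,0],[-0.4,0,0,0,0,0,0],[-0.2,0,0,0,0,0,0],[0,0,0,0,0,0,0]]'; python3 d.py 95 -255 117.5
```

```text
clock: 7.3
eef_pos: [566.5, -129.6, 117.8]
eef_rot: [3.139, -0.0, 1.544]
wrist_force: [7.5, 3.0, -11.0]
finger_gap: 27.0
tool delta mm [-0.6 -2.1  0.3]
station TCP [  97.1 -254.4  117.8] yaw err -0.00044169543261585176 F [  7.5   3.  -11. ] gap 27.0 7.3
```

```bash
python3 -m jog '[[-0.15,0,0,0,0,0,0],[-0.15,0,0,0,0,0,0],[0,0,0,0,0,0,0]]'; python3 d.py 95 -255 117.5
```

```text
clock: 7.6
eef_pos: [566.4, -130.3, 117.6]
eef_rot: [3.14, -0.004, 1.545]
wrist_force: [9.6, 17.2, -11.2]
finger_gap: 27.2
tool delta mm [ 0.  -2.1  0.1]
station TCP [  97.1 -255.   117.6] yaw err 0.000455714168168031 F [  9.6  17.2 -11.2] gap 27.2 7.6
```

```bash
python3 -m jog '[[0.25,0,0,0,0,0,0],[0,0,0.4,0,0,0,0],[0,0,0.4,0,0,0,0],[0,0,0.3,0,0,0,0],[0,0,0,0,0,0,0]]'; python3 d.py 95 -255 105.5
```

```text
clock: 8.1
eef_pos: [566.5, -129.8, 106.8]
eef_rot: [3.139, -0.0, 1.544]
wrist_force: [7.3, 3.6, -8.1]
finger_gap: 27.1
tool delta mm [-0.5 -2.1  1.3]
station TCP [  97.1 -254.5  106.8] yaw err -0.0001570855746813038 F [ 7.3  3.6 -8.1] gap 27.1 8.1
```

```bash
python3 -m jog '[[0,0,0,0,0,0,60],[0,0,0,0,0,0,60],[0,0,0,0,0,0,60],[0,0,0,0,0,0,60],[0,0,0,0,0,0,60],[0,0,-2,0,0,0,60],[0,0,-3,0,0,0,60],[0,0,-3,0,0,0,60]]'; python3 d.py -85 -255 215
```

```text
clock: 8.9
eef_pos: [565.5, -129.0, 187.3]
eef_rot: [-3.141, -0.0, 1.545]
wrist_force: [0.2, -0.5, -0.4]
finger_gap: 56.6
tool delta mm [  -1.1 -181.2  -27.6]
station TCP [  96.1 -253.8  187.3] yaw err 0.00028364108542699995 F [ 0.2 -0.5 -0.4] gap 56.6 8.9
```

```bash
python3 -m jog '[[0,-2,-2.5,0,0,0,0],[0,-3,0,0,0,0,0],[0,-3,0,0,0,0,0],[0,-3,0,0,0,0,0],[0,-3,0,0,0,0,0],[0,-3,0,0,0,0,0],[0,-1.2,0,0,0,0,0],[0,0,0,0,0,0,0]]'; python3 d.py -85 0 210; python3 - <<'E'
from h import *
im=[]
for n,(u,v) in dict(top=(350,205),scene=(300,200)).items():
    c=vision.camera(n)["color"][v-70:v+70,u-70:u+70]; im.append(cv2.resize(c,None,fx=2.8,fy=2.8,interpolation=cv2.INTER_CUBIC))
cv2.imwrite("pics/a2.png",np.hstack(im))
E
```

```text
clock: 9.7
eef_pos: [383.5, -124.5, 212.0]
eef_rot: [3.14, 0.001, 1.544]
wrist_force: [-0.0, -0.3, 0.0]
finger_gap: 0.7
tool delta mm [254.    0.9   1.9]
station TCP [ -86. -254.  212.] yaw err -0.00039032939897887253 F [-0.  -0.3  0. ] gap 0.7 9.7
```

View pics/a2.png

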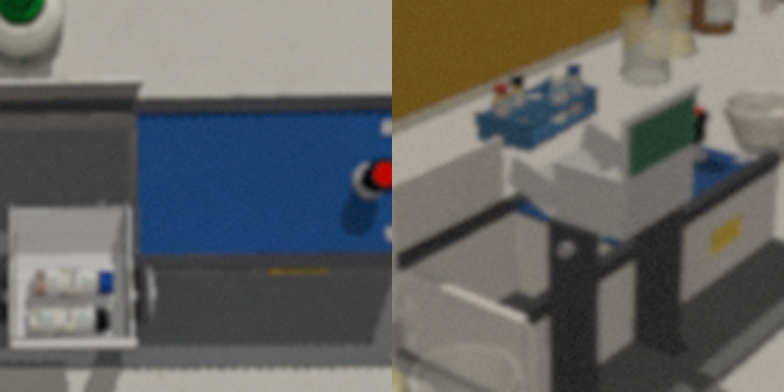

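The cover is open: its left edge is near crop pixel (138,180) and the box opening is clear. Next I move behind the push plate.

```bash
python3 -m jog '[[3,0,0,0,0,0,0],[4,0,0,0,0,0,0],[4,0,0,0,0,0,0],[4,0,0,0,0,0,0],[4,0,0,0,0,0,0],[4,0,0,0,0,0,0],[2,0,0.2,0,0,0,0],[0.4,0,0,0,0,0,0]]'; python3 d.py -55 0 210
```

```text
clock: 10.6
eef_pos: [390.9, 131.7, 209.0]
eef_rot: [-3.141, 0.0, 1.548]
wrist_force: [1.1, -0.4, -0.0]
finger_gap: 0.5
tool delta mm [-2.4 30.3 -1.1]
station TCP [-85.3   2.3 209. ] yaw err 0.0033116000624455744 F [ 1.1 -0.4 -0. ] gap 0.5 10.6
```

```bash
python3 -m jog '[[0,1,0,0,0,0,0],[0,1,0,0,0,0,0],[0,1,0,0,0,0,0],[0,0.8,0,0,0,0,0],[0,0.5,0,0,0,0,0]]'; python3 d.py 20 0 210
```

```text
clock: 11.1
eef_pos: [433.6, 127.9, 209.8]
eef_rot: [-3.139, -0.0, 1.544]
wrist_force: [-11.5, 0.2, 12.2]
finger_gap: 0.2
tool delta mm [ 0.4 62.4 -0.4]
station TCP [-42.4  -0.4 209.8] yaw err -0.0008750355070217264 F [-11.5   0.2  12.2] gap 0.2 11.1
```

```bash
python3 -m jog '[[0,1,0,0,0,0,0],[0,1,0,0,0,0,0],[0,1,0,0,0,0,0],[0,1,0,0,0,0,0],[0,0.8,0,0,0,0,0],[0,0.8,0,0,0,0,0],[0,0,0,0,0,0,0]]'; python3 d.py 25 0 210
```

```text
clock: 11.8
eef_pos: [490.0, 126.6, 209.1]
eef_rot: [-3.141, 0.0, 1.544]
wrist_force: [-3.6, -0.5, 3.2]
finger_gap: 0.2
tool delta mm [ 0.2 11.  -0.9]
station TCP [ 1.400e+01 -2.000e-01  2.091e+02] yaw err -0.00042213211400699 F [-3.6 -0.5  3.2] gap 0.2 11.8
```

```bash
python3 - <<'E'
from h import *
im=[]
for n,(u,v) in dict(top=(320,205),scene=(290,210)).items():
    c=vision.camera(n)["color"][v-70:v+70,u-70:u+70]; im.append(cv2.resize(c,None,fx=2.8,fy=2.8,interpolation=cv2.INTER_CUBIC))
cv2.imwrite("pics/a3.png",np.hstack(im))
E
```

```text
(no output)
```

View pics/a3.png

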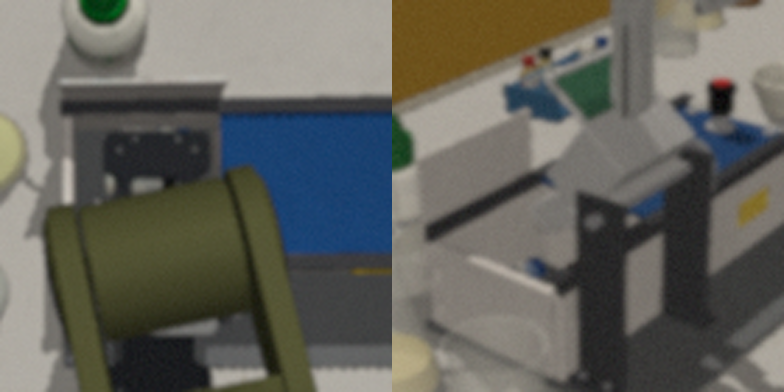

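The cup is tilted about 1 rad and a blue cap shows inside the box at about (535,267). I push a little further and hold.

```bash
python3 -m jog '[[0,0.6,0,0,0,0,0],[0,0.6,0,0,0,0,0],[0,0,0,0,0,0,0],[0,0,0,0,0,0,0],[0,0,0,0,0,0,0],[0,0,0,0,0,0,0],[0,0,0,0,0,0,0],[0,0,0,0,0,0,0]]'; python3 d.py -10 0 210
```

```text
clock: 12.7
eef_pos: [501.3, 126.7, 209.5]
eef_rot: [-3.142, 0.0, 1.545]
wrist_force: [-3.8, -0.3, 1.2]
finger_gap: 0.4
tool delta mm [ -0.2 -35.2  -0.5]
station TCP [2.520e+01 2.000e-01 2.095e+02] yaw err 0.0002717125560527389 F [-3.8 -0.3  1.2] gap 0.4 12.7
```

```bash
python3 -m jog '[[0,-0.8,0,0,0,0,0],[0,-1,0,0,0,0,0],[0,-1,0,0,0,0,0],[0,-1,0,0,0,0,0],[0,-1,0,0,0,0,0],[0,-1,0,0,0,0,0],[0,-1,0,0,0,0,0],[0,-1,0,0,0,0,0]]'; python3 -m jog '[[0,-1,0,0,0,0,0],[0,-1.5,0,0,0,0,0],[0,-2,0,0,0,0,0],[0,-2,0,0,0,0,0],[0,0,0,0,0,0,0]]';python3 d.py -85 -255 210
```

```text
clock: 13.5
eef_pos: [422.5, 128.7, 209.1]
eef_rot: [-3.141, 0.0, 1.545]
wrist_force: [0.2, 1.0, 0.2]
finger_gap: 0.3
clock: 14.0
eef_pos: [357.1, 130.5, 209.7]
eef_rot: [3.141, -0.0, 1.545]
wrist_force: [1.0, -0.5, 0.1]
finger_gap: 0.0
tool delta mm [-255.2   33.8   -0.3]
station TCP [-1.190e+02  2.000e-01  2.097e+02] yaw err 0.000857166969994827 F [ 1.  -0.5  0.1] gap 0.0 14.0
```

```bash
python3 -m jog '[[-3,0,0,0,0,0,0],[-4,0,0,0,0,0,0],[-4,0,0,0,0,0,0],[-4,0,0,0,0,0,0],[-4,0,0,0,0,0,0],[-4,0,0,0,0,0,0],[-2,0,0,0,0,0,0]]'; python3 - <<'E'
from h import *
im=[]
for n,(u,v) in dict(top=(350,205),scene=(280,220)).items():
    c=vision.camera(n)["color"]; cv2.imwrite(f"pics/a4{n}.png",c)
    c=c[v-70:v+70,u-70:u+70]; im.append(cv2.resize(c,None,fx=2.8,fy=2.8,interpolation=cv2.INTER_CUBIC))
cv2.imwrite("pics/a4.png",np.hstack(im))
E
python3 d.py 95 -255 187
```

```text
clock: 14.7
eef_pos: [352.0, -122.2, 209.6]
eef_rot: [3.141, 0.001, 1.543]
wrist_force: [-0.2, 0.2, 0.3]
finger_gap: 0.5
tool delta mm [ -2.4 212.4  22.5]
station TCP [-117.4 -252.   209.4] yaw err -0.0030744640017548175 F [0.9 0.6 0.4] gap 0.5 14.8
```

View pics/a4.png

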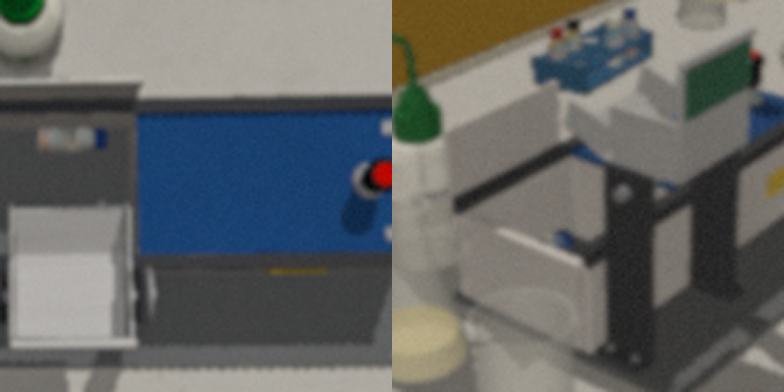

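```bash
python3 - <<'E'
from h import *
a=cv2.imread("pics/a4top.png")[160:260,255:355]; b=cv2.imread("pics/a4scene.png")[180:280,210:310]
cv2.imwrite("pics/a5.png",np.hstack([cv2.resize(np.clip(x*1.5,0,255).astype("u1"),None,fx=4,fy=4,interpolation=cv2.INTER_CUBIC) for x in (a,b)]))
E
```

```text
(no output)
```

View pics/a5.png

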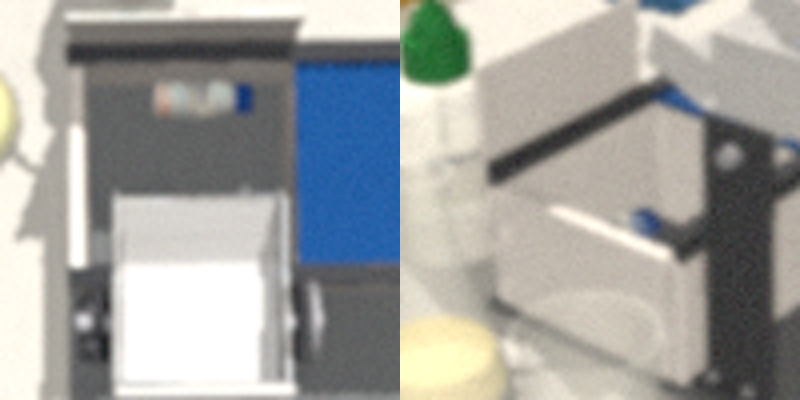

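View pics/a4top.png

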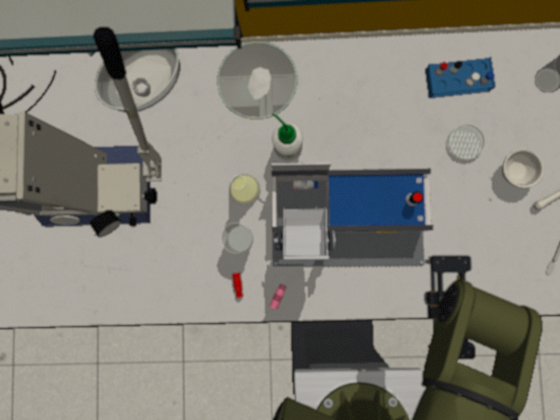

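```bash
python3 - <<'E'
from h import *
c=vision.camera("top"); s=vision.camera("scene"); p=np.load("p.npy")
def ray(c,u,v):
    M=np.array(c["cam_to_world"]); d=M[:3,:3]@[(u-c["cx"])/c["fx"],(v-c["cy"])/c["fy"],1]; return M[:3,3],d
def st(w): return st2w([0,0,-p[2]],[w-[p[0],p[1],0]])[0]
for nm,u,v in(("cap",316.25,184.5),("tail",255+160/4,160+98/4),("lipthing",255+245/4,160+190/4)):
  o,d=ray(c,u,v)
  for z in(18,30,50,70,90):
    w=o+d*(z-o[2])/d[2]; print(nm,z,st(w).round(0),proj(s,w).round(1))
o,d=ray(s,271.75,235.5)
for z in(18,40,60,80): print(z,st(o+d*(z-o[2])/d[2]).round(0))
E
```

```text
cap 18 [144. -35.  18.] [[272.  234.9]]
cap 30 [142. -34.  30.] [[272.2 231. ]]
cap 50 [139. -33.  50.] [[272.6 224.4]]
cap 70 [136. -32.  70.] [[273.  217.7]]
cap 90 [133. -31.  90.] [[273.5 210.9]]
tail 18 [145.  19.  18.] [[257.  243.6]]
tail 30 [143.  19.  30.] [[257.4 239.6]]
tail 50 [140.  19.  50.] [[257.9 232.7]]
tail 70 [137.  19.  70.] [[258.4 225.7]]
tail 90 [134.  19.  90.] [[259.  218.5]]
lipthing 18 [ 85. -34.  18.] [[290.1 242.5]]
lipthing 30 [ 84. -34.  30.] [[290.3 238.4]]
lipthing 50 [ 82. -33.  50.] [[290.6 231.6]]
lipthing 70 [ 80. -32.  70.] [[290.8 224.6]]
lipthing 90 [ 78. -31.  90.] [[291.1 217.4]]
18 [142. -32.  18.]
40 [117.  -4.  40.]
60 [93. 22. 60.]
80 [70. 48. 80.]
```

```bash
python3 - <<'E'
from h import *
f=sum(vision.camera("top")["color"].astype(float) for _ in range(4))/4
a=f[185:225,268:333]
cv2.imwrite("pics/a6.png",cv2.resize(np.clip(a*1.8,0,255).astype("u1"),None,fx=12,fy=12,interpolation=cv2.INTER_CUBIC))
E
```

```text
(no output)
```

View pics/a6.png

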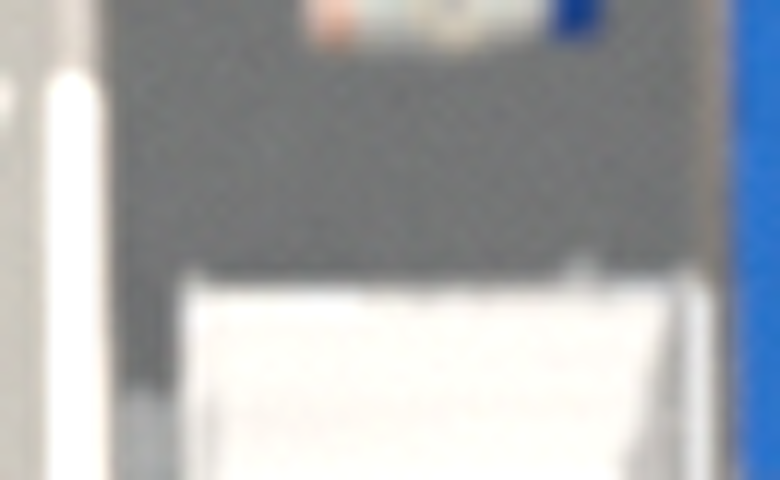

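```bash
python3 -m jog '[[-0.2,3,0,0,0,0.003,60],[0,3.5,0,0,0,0,60],[0,3.5,0,0,0,0,60],[0,3.5,0,0,0,0,60],[0,3.5,1,0,0,0,60],[0,3,1,0,0,0,60],[0,1.4,2,0,0,0,60],[0,0,0,0,0,0,60]]'; python3 d.py 96.5 -254.4 106
```

```text
clock: 15.9
eef_pos: [565.8, -126.3, 166.4]
eef_rot: [-3.137, -0.001, 1.543]
wrist_force: [-0.1, -0.5, -1.0]
finger_gap: 55.6
tool delta mm [-3.4  0.5 60.4]
station TCP [  96.3 -251.1  166.4] yaw err -0.0011106845066526372 F [-0.1 -0.5 -1. ] gap 55.6 15.9
```

```bash
python3 -m jog '[[-0.3,0.05,1.5,0,0,0,60],[0,0,1.5,0,0,0,60],[0,0,1.5,0,0,0,60],[0,0,1.5,0,0,0,60],[0,0,0,0,0,0,60],[0,0,0,0,0,0,0],[0,0,0,0,0,0,0],[0,0,0,0,0,0,0]]' 50
python3 -m jog '[[0,0,0,0,0,0,0],[0,0,0,0,0,0,0],[0,0,0,0,0,0,0],[0,0,0,0,0,0,0]]'; python3 d.py 96.5 -254.4 106
```

```text
clock: 16.7
eef_pos: [566.4, -130.7, 110.4]
eef_rot: [3.14, 0.0, 1.542]
wrist_force: [0.4, -0.8, 1.8]
finger_gap: 35.8
clock: 17.1
eef_pos: [566.7, -130.7, 110.1]
eef_rot: [3.14, 0.0, 1.542]
wrist_force: [3.5, 0.8, 5.6]
finger_gap: 26.2
tool delta mm [ 1.  -0.9  4.1]
station TCP [  97.4 -255.4  110.1] yaw err -0.002746041395993881 F [3.5 0.8 5.6] gap 26.2 17.1
```

```bash
python3 -m jog '[[0,0,-0.4,0,0,0,0],[0,0,-0.4,0,0,0,0],[0,0,-0.3,0,0,0,0],[0,0,-0.1,0,0,0,0],[0,0,0,0,0,0,0]]'; python3 d.py 97 -124.4 122
```

```text
clock: 17.6
eef_pos: [566.4, -130.6, 120.5]
eef_rot: [3.141, -0.0, 1.542]
wrist_force: [10.7, -1.8, -10.8]
finger_gap: 26.6
tool delta mm [130.9  -0.5  -1.5]
station TCP [  97.1 -255.3  120.5] yaw err -0.002806086329962154 F [ 10.7  -1.8 -10.8] gap 26.6 17.6
```

```bash
python3 -m jog '[[0.5,0,0,0,0,0,0],[1,0,0,0,0,0,0],[1.5,0,0,0,0,0,0],[2,0,0,0,0,0,0],[2,0,0,0,0,0,0],[2,0,0,0,0,0,0],[1.5,0,0,0,0,0,0],[1,0,0,0,0,0,0]]'; python3 d.py 97 -124.4 120.5
```

```text
clock: 18.4
eef_pos: [569.0, -14.9, 120.1]
eef_rot: [-3.14, 0.0, 1.542]
wrist_force: [5.9, -1.5, -9.1]
finger_gap: 27.1
tool delta mm [15.2  0.3 -0.4]
station TCP [  96.6 -139.6  120.1] yaw err -0.002140531867600215 F [ 5.9 -1.5 -9.1] gap 27.1 18.4
```

```bash
python3 -m jog '[[0.6,0,0,0,0,0,0],[0.4,0,0,0,0,0,0],[0.3,0,0,0,0,0,0],[0.2,0,0,0,0,0,0],[0.1,0,0,0,0,0,0],[0,0,0,0,0,0,0]]'; python3 d.py 97 -124.4 120.5
```

```text
clock: 19.0
eef_pos: [569.3, -0.5, 119.9]
eef_rot: [-3.139, 0.001, 1.542]
wrist_force: [4.5, -5.4, -10.2]
finger_gap: 26.8
tool delta mm [ 0.8  0.4 -0.6]
station TCP [  96.6 -125.2  119.9] yaw err -0.0029461474229783846 F [  4.5  -5.4 -10.2] gap 26.8 19.0
```

```bash
python3 -m jog '[[-0.1,0,0,0,0,0,0],[0,0,0.4,0,0,0,0],[0,0,0.4,0,0,0,0],[0,0,0.2,0,0,0,0],[0,0,0,0,0,0,0]]'; python3 d.py 97 -124.4 120.5
```

```text
clock: 19.5
eef_pos: [569.5, -0.7, 110.8]
eef_rot: [-3.14, 0.0, 1.542]
wrist_force: [0.3, -1.3, -8.0]
finger_gap: 26.9
tool delta mm [ 1.   0.2 -9.7]
station TCP [  96.7 -125.4  110.8] yaw err -0.002775650099489546 F [ 0.3 -1.3 -8. ] gap 26.9 19.5
```

```bash
python3 -m jog '[[0,0,0,0,0,0,60],[0,0,0,0,0,0,60],[0,0,0,0,0,0,60],[0,0,0,0,0,0,60],[0,0,0,0,0,0,60],[0,0,-2,0,0,0,60],[0,0,-3,0,0,0,60],[0,0,-3,0,0,0,60]]'; python3 -m jog '[[0,0,-2,0,0,0,60],[-4,-2,0,0,0,0,60],[-4,-3,0,0,0,0,60],[-4,-3,0,0,0,0,60],[-4,-3,0,0,0,0,60],[-4,-3,0,0,0,0,60],[-2,-3,0,0,0,0,60],[0,0,0,0,0,0,60]]'
python3 - <<'E'
from h import *
a=vision.camera("top")["color"][150:275,255:445];cv2.imwrite("pics/b1.png",cv2.resize(a,None,fx=4.2,fy=4.2,interpolation=cv2.INTER_CUBIC))
cv2.imwrite("pics/b2.png",vision.camera("scene")["color"])
s=monitor.read_state();print(s["clock"],s["eef_pos"],s["wrist_force"])
E
```

```text
clock: 20.3
eef_pos: [569.7, -0.6, 192.4]
eef_rot: [-3.141, -0.0, 1.542]
wrist_force: [0.2, 0.2, 0.7]
finger_gap: 56.6
clock: 21.1
eef_pos: [391.3, -217.5, 211.8]
eef_rot: [3.141, 0.001, 1.538]
wrist_force: [1.0, 0.0, 0.1]
finger_gap: 56.5
21.2 [ 393.64296201 -215.91051277  211.83798537] [ 0.86298855 -0.12079015  0.16318902]
```

View pics/b1.png

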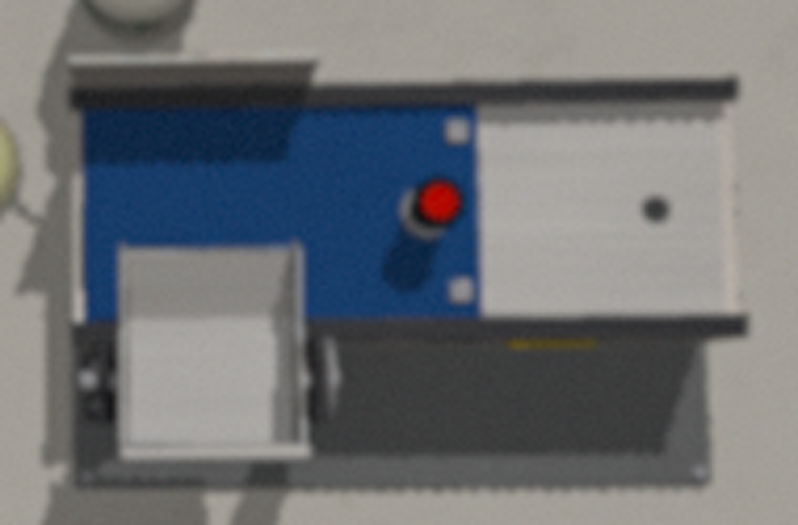

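View pics/b2.png

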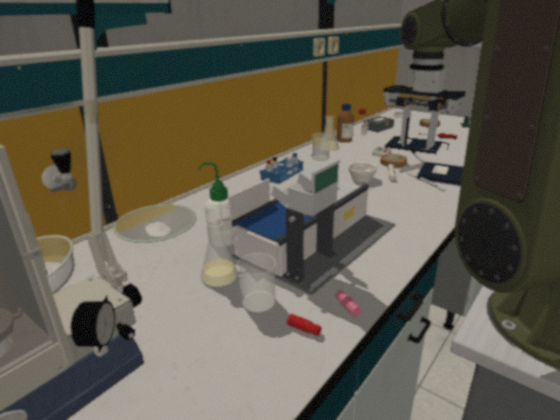

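The final picture matches the starting one: the knob's red dot is at (438,203), the cover's right edge at (477,212), and the cup is upright and empty. The glassware has not moved.

```bash
python3 -c "
from cell import order; print(order.sign_off())"
```

```text
the job is handed in; nothing more can be done
None
```

I ran the whole sequence and handed the job in at about 21 s. I never directly saw the black-capped vial inside the box.

**What I did:** I pulled the knob up (spring force about 10 N) and slid the cover 130 mm to its end stop. I then pushed the cup over to roughly 1.1 rad, an estimate from the finger position, and let it swing back. Finally I closed the cover until I felt the stop and lowered the pin.

**What the last checks showed:**
- **Cover and pin:** in the top view the knob and cover sit at the same pixels as at the start. The spring was still pulling at about 8 N after I lowered the knob 10 mm, so the pin is in its hole.
- **Cup:** it is upright and empty.
- **Blue-capped vial:** with the cover open, I located it on the box floor from both cameras.
- **Black-capped vial:** its place in the box is inferred. It is gone from the cup, it is nowhere on the bench or deck, and the cover closed without resistance. It was probably hidden under the cup's lip.
- **Surroundings:** the beaker, flask and wash bottle look unmoved, and the gripper was well clear of everything.

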